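# Make up two polishing kits in a metallography lab

### The arm

A 7-joint arm with a two-finger parallel gripper is mounted at the origin on the work surface. World frame = base frame: x ahead of the robot, y to its left, z up, the work surface at z = 0. Lengths are in m, angles in degrees, forces in N, time in s.
With the tool pointing down it reaches from about 0.35 to 0.9 m from the base axis. Payload 19.9 kg.
Tool frame: the origin (TCP) lies between the finger pads; the fingertips stand 8 mm ahead of it and the grasp point (between the pads) lies 11 mm behind it; z points along the fingers, y is the line along which they close (so a half turn about z gives the same grasp; the last joint's range is limited). The gripper opens to 85 mm and grips with 20 to 120 N. Pads are 22 mm wide; open, the fingers measure 114 mm over their backs; the gripper's body (76 mm by 85 mm) begins 54 mm behind the grasp point. The pads swing forward as they close: fully open they stand 13 mm farther back than shut.
Start: joints at [64.544, 23.915, -0.59, 92.452, 0.269, 63.638, -3.037], TCP at [0.245, -0.575, 0.239] pointing down, gripper open.
Joint ranges: [-161.28, 161.28], [-22.2, 115.67], [-73.04, 71.86], [3.21, 147.25], [-68.34, 248.33], [10.77, 114.83], [-161.83, 161.83]. Speed limits (degrees/s): [108.29, 108.29, 136.94, 136.94, 172.46, 172.46, 172.46].

### API

Orientations are given as [roll, pitch, yaw] about the fixed x, y, z axes, in that order (R = Rz(yaw) Ry(pitch) Rx(roll)).
In Python, from plant import env gives the robot as it stands. Calls block until the motion is done:
- env.move_pose(position, orientation): joint-space move of the TCP to a pose.
- env.servo_line(position, ori=None, velocity=0.15, stop_force=None): straight line of the TCP; ori=None keeps the orientation; velocity is the mean speed in m/s. With stop_force (N) it stops when the force on the tool has changed by that much, and returns True; else False.
- env.move_j(angles): joint-space move.
- env.move_gripper(opening, grasp_force=None): finger opening in m; grasp_force is the grip in N (None keeps the last); returns when the fingers have stopped.
- env.pause(seconds).
- env.ik(position, orientation): joint angles nearest the present ones, or None.
- env.get_image(name): name is "side" or "top"; returns the picture (400x640x3 uint8, red, green, blue); there is no depth.
- env.calibration(name): a dict with "fx", "fy", "cx", "cy" (pixels), "world_from_camera" (4x4, takes a point from camera to world coordinates). Camera axes: x right, y up, looking along -z (the intrinsics and any distortion apply to the point x, -y, -z); pixel columns grow to the right and rows downward; lengths in m; the calibration is good to about 2 mm. A picture is of the moment at which its call begins. calibration takes no time and is no camera call.
A pose or a line that the arm cannot do raises env.MotionError and nothing moves.
- env.sign_off(): hands the job in; it is judged then, once.
Readings, each from a call of its own:
- env.get_clock(): time.
- env.get_joint_pos(): joint angles.
- env.get_qd(): joint speeds.
- env.get_effort(): joint torques, N m.
- env.get_position(): TCP position.
- env.get_eef_rot(): TCP orientation.
- env.get_force(): force on the tool from outside, world axes, zero at the start.
- env.get_torque(): the same for the moment, N m.
- env.get_finger_gap(): finger opening in m.
- env.get_finger_force(): force on a finger pad.
Only numpy, scipy, OpenCV 4.12 (cv2) and the standard library are available. Lean on these libraries where they do the work, as an engineer would, in place of code of your own. Each camera call takes 0.05 s, during which the arm holds its last target. There are 200 camera calls.

### The job

Make up the two polishing kits. The blue tray takes the black specimen mount, the yellow bottle and the violet paste syringe; the grey tray takes the green specimen mount and the red bottle and no syringe. Stand each mount upright in the tray's small round nest and each bottle upright in the larger round pocket, lay the syringe lengthwise in the long trough, and leave the red mount, the green bottle and the steel beaker standing where they are.

Things in the scene. Friction and masses are not known exactly. Their poses are not given: they have to be found in the camera images.
- tray_blue: Blue kit tray, fixed, 180 (x) x 200 (y) x 14 mm high. Origin: centre of underside, z up. Inner floor 4 mm up; walls 3 mm. Pale rims 4 mm high on the floor bound: small round nest (mount), 50 mm inside, centre x +40, y +48 mm; larger round pocket (bottle), 60 mm inside, centre x +40, y -48; long trough (syringe), 44 (x) by 140 (y) mm inside, lengthwise along tray y, centre x -40, y 0.
- tray_grey: Dark grey kit tray, the same moulding as the blue one with the same places, origin and axes; fixed to the bench. Its trough stays empty.
- mount_black: Specimen mount of black resin: an upright disc 30 mm in diameter, 25 mm high, about 45 g, with a small bright metal section in its top face. Origin: centre of its underside; z up.
- mount_green: Specimen mount of green resin, same shape and size as the black one. Origin: centre of its underside; z up.
- bottle_yellow: Small closed bottle of yellow suspension with yellow cap and white label: body 38 mm in diameter and straight-sided up to 50 mm, cap 25 mm in diameter, 74 mm high over all, about 75 g. Origin: centre of its underside; z up.
- bottle_red: The same bottle with red contents and red cap. Origin: centre of its underside; z up.
- syringe: Syringe lying along its x: violet barrel 18 mm in diameter (axis 9 mm up) with white label, x -38 to +32 mm; dark cap to x +50; white plunger to x -61; white flange 28 mm wide, 18 high at x -40, its flat side stops rolling. About 30 g. Origin: underside of the barrel near its middle and balance point; z up.
- mount_red: Specimen mount of red resin, same shape and size as the black one; belongs to no kit, stays where it is. Origin: centre of its underside; z up.
- bottle_green: The same bottle as the yellow one but green; belongs to no kit, stays where it is. Origin: centre of its underside; z up.
- beaker: Open stainless steel beaker, 56 mm in diameter, 65 mm high; stays where it is. Origin: centre of its underside; z up.
Things that resemble listed ones, but are neither listed nor needed, are in the scene too. Leave any white look-alike of the mount_green alone.

How it is judged:
By the outcome, as a careful person would: the job done as asked, in the order asked, and still so for the second after the job is handed in, with the robot touching nothing.
It also fails if it takes over 128 s, if anything falls off the work surface, if the arm or the gripper's body presses on something with over 40 N, if the wrist force passes 120 N, or if a joint passes its speed limit or range.

## Working session

There is one attempt and no reset: what is moved stays moved. The work goes in short steps, each a Python script; the robot and the scene stay as the last script left them, time stands still between calls to the robot, and variables do not carry over. Pictures are saved under pics/ and viewed, at most 14 in all, crops included, and the job is handed in when it is done.

```bash
ls; mkdir -p pics; python3 - <<'E'
from plant import env
import cv2,numpy as np
np.set_printoptions(precision=4,suppress=True)
for n in("top","side"):
    im=env.get_image(n); cv2.imwrite(f"pics/{n}0.png",im[:,:,::-1])
    c=env.calibration(n); print(n,c)
print(env.get_clock(),env.get_eef_rot(),env.get_finger_gap())
E
```

```text
pics
top {'fx': 401.42279618410333, 'fy': 401.42279618410333, 'cx': 316.8133923065145, 'cy': 194.63042804511528, 'world_from_camera': array([[ 0.0109,  0.9937, -0.1113,  0.4141],
       [-0.9999,  0.0095, -0.0132, -0.0101],
       [-0.0121,  0.1114,  0.9937,  1.0828],
       [ 0.    ,  0.    ,  0.    ,  1.    ]])}
side {'fx': 400.0444538337621, 'fy': 400.0444538337621, 'cx': 317.356915124934, 'cy': 201.21780862374786, 'world_from_camera': array([[-0.8391,  0.2448, -0.4858,  0.1386],
       [-0.5439, -0.3909,  0.7425,  0.5882],
       [-0.0081,  0.8873,  0.4612,  0.4118],
       [ 0.    ,  0.    ,  0.    ,  1.    ]])}
0.1 [-179.9381    0.0043   23.0794] 0.08508714438895919
```

View pics/top0.png

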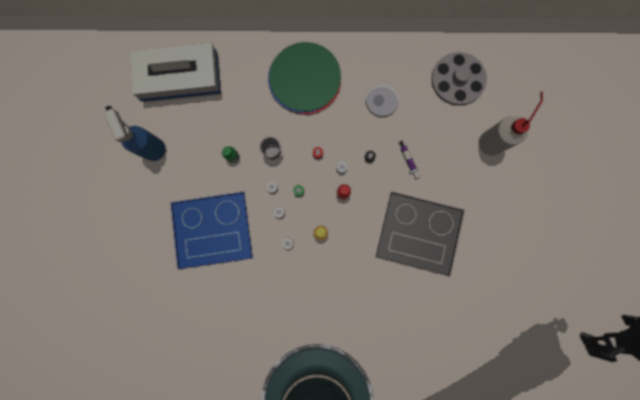

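View pics/side0.png

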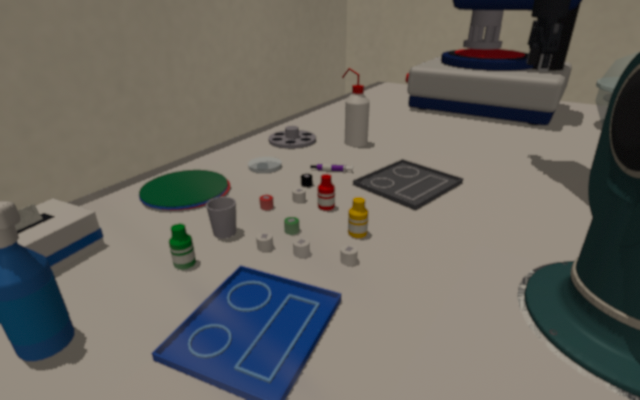

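The top view shows the blue tray at about (212,230), the grey tray at (420,232), the black mount at (370,156), the green mount at (299,190), the yellow bottle at (320,232), the red bottle at (344,191) and the syringe at (409,158). Four white look-alikes stand among them. I'll enlarge this view for measuring.

```bash
python3 - <<'E'
import cv2
im=cv2.imread("pics/top0.png")
def crop(n,x0,y0,w,h,s):
    c=cv2.resize(im[y0:y0+h,x0:x0+w],None,fx=s,fy=s,interpolation=cv2.INTER_CUBIC)
    c=cv2.convertScaleAbs(c,alpha=1.3)
    for k in range(0,w,10):
        cv2.line(c,(k*s,0),(k*s,6 if (x0+k)%50 else 14),(0,0,0),1)
        if (x0+k)%20==0: cv2.putText(c,str(x0+k),(k*s,24),0,.4,(0,0,0),1)
    for k in range(0,h,10):
        cv2.line(c,(0,k*s),(6,k*s),(0,0,0),1)
        if (y0+k)%20==0: cv2.putText(c,str(y0+k),(8,k*s+4),0,.4,(0,0,0),1)
    cv2.imwrite(n,c)
crop("pics/c1.png",290,130,140,120,5)
crop("pics/c2.png",160,180,110,100,6)
crop("pics/c3.png",365,180,110,100,6)
E
```

```text
(no output)
```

View pics/c1.png

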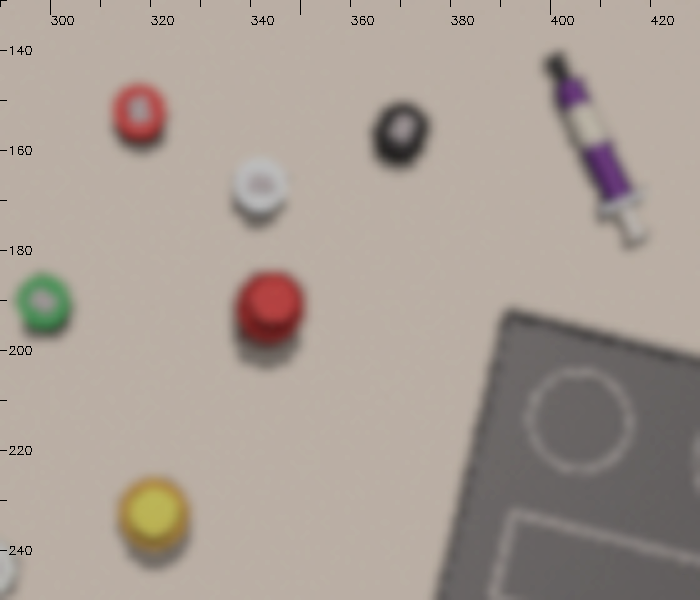

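View pics/c2.png

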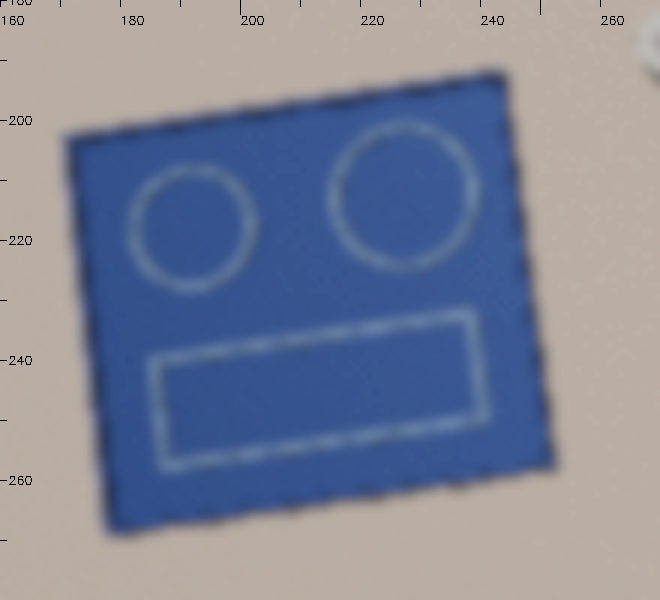

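View pics/c3.png

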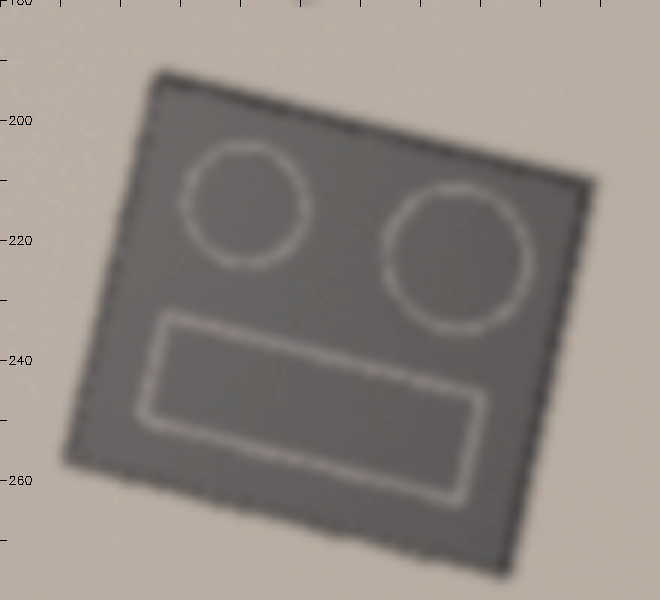

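Crop positions in enlarged pixels:
- **c1:** black mount top (401,130), green mount top (44,301), red cap (273,300), yellow cap (154,513), syringe cap tip (555,60), plunger end (633,238), flange (622,204).
- **c2 and c3:** nests (193,228) and (246,205), pockets (404,196) and (458,259), plus the trough corners.

The next script turns these into positions and checks them against the given sizes.

```bash
cat > h.py <<'E'
from plant import env
import numpy as np, cv2
from scipy.optimize import least_squares
np.set_printoptions(precision=4,suppress=True)
def ray(n,u,v):
    c=env.calibration(n);T=c["world_from_camera"]
    d=T[:3,:3]@np.array([(u-c["cx"])/c["fx"],-(v-c["cy"])/c["fy"],-1]);return T[:3,3],d
def pt(n,u,v,z):
    o,d=ray(n,u,v);return o+d*(z-o[2])/d[2]
def proj(n,p):
    c=env.calibration(n);T=c["world_from_camera"];q=T[:3,:3].T@(np.array(p)-T[:3,3])
    return np.array([c["cx"]+c["fx"]*q[0]/-q[2],c["cy"]-c["fy"]*q[1]/-q[2]])
def crop(im,n,x0,y0,w,h,s):
    c=cv2.convertScaleAbs(cv2.resize(np.ascontiguousarray(im[y0:y0+h,x0:x0+w,::-1]),None,fx=s,fy=s,interpolation=cv2.INTER_CUBIC),alpha=1.3)
    cv2.imwrite(n,c)
def cp(x0,y0,s): return lambda X,Y:(x0+(X+.5)/s-.5,y0+(Y+.5)/s-.5)
E
python3 - <<'E'
from h import *
c1=cp(290,130,5);c2=cp(160,180,6);c3=cp(365,180,6)
for n,X,Y,z in[("black",401,130,.025),("mgreen",44,301,.025),("red",273,300,.074),("yellow",154,513,.074),("cap",555,56,.009),("plung",633,240,.009),("flange",622,204,.009)]:
    print(n,pt("top",*c1(X,Y),z))
L=np.array([[40,48],[40,-48],[-17.,71],[-17,-71],[-63,-71],[-63,71]])/1000
for n,c,P in[("blue",c2,[(193,228),(404,196),(152,357),(472,312),(488,420),(166,467)]),("grey",c3,[(246,205),(458,259),(166,315),(485,393),(458,503),(141,422)])]:
    W=np.array([pt("top",*c(*p),.007)[:2] for p in P])
    def f(q):
        a=q[2];R=np.array([[np.cos(a),-np.sin(a)],[np.sin(a),np.cos(a)]]);return((L@R.T+q[:2])-W).ravel()
    r=least_squares(f,[.4,0,0]);print(n,r.x[:2],np.degrees(r.x[2]),r.fun.reshape(-1,2)*1000)
im=cv2.imread("pics/side0.png")[:,:,::-1]
crop(im,"pics/s1.png",240,150,150,120,5)
E
```

```text
black [ 0.639  -0.1367  0.025 ]
mgreen [0.545 0.053 0.025]
red [ 0.5405 -0.0659  0.074 ]
yellow [ 0.4325 -0.0067  0.074 ]
cap [ 0.6842 -0.2226  0.009 ]
plung [ 0.5831 -0.2634  0.009 ]
flange [ 0.6027 -0.2578  0.009 ]
blue [0.4377 0.2865] 8.971028565828226 [[ 0.468   0.1705]
 [ 0.1228 -0.3121]
 [-1.763  -1.7163]
 [-1.1133  0.3495]
 [ 1.0895  1.8551]
 [ 1.1959 -0.3467]]
grey [ 0.4348 -0.2712] -13.590227410797752 [[-0.3704 -0.0753]
 [ 0.1448  0.2361]
 [-1.1344 -0.4095]
 [-1.6926  1.7668]
 [ 1.7045 -0.4273]
 [ 1.348  -1.0908]]
```

View pics/s1.png

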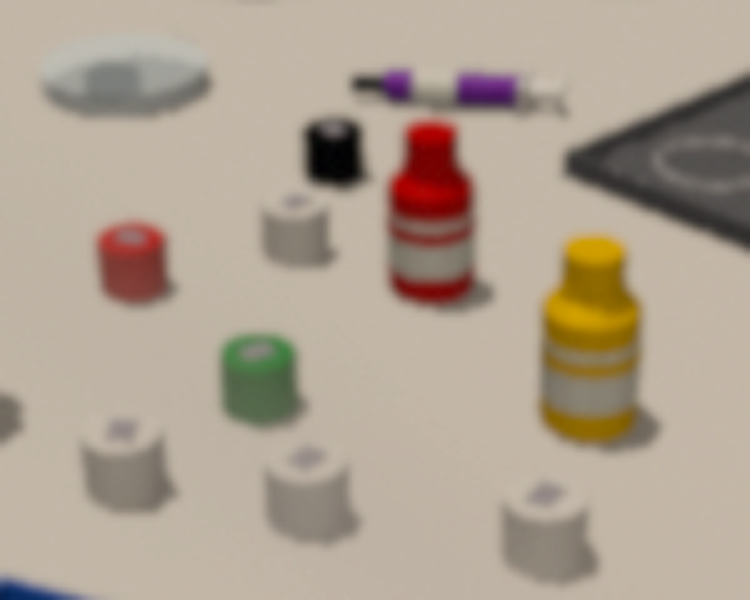

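The numbers agree with the given sizes: the syringe comes out 109 mm against 111, and the tray residuals are within 2 mm. In the side crop, the black mount's top is at (333,130), the green mount's at (259,350), the red cap at (432,132) and the yellow cap at (596,247). I'll cross-check those and test reachability.

```bash
cat >> h.py <<'E'
BLUE=(.4377,.2865,8.97);GREY=(.4348,-.2712,-13.59)
def tr(t,x,y):
    a=np.radians(t[2]);return np.array([t[0]+np.cos(a)*x-np.sin(a)*y,t[1]+np.sin(a)*x+np.cos(a)*y])
OBJ=dict(black=(.639,-.1367),mgreen=(.545,.053),red=(.5405,-.0659),yellow=(.4325,-.0067),syr=(.6387,-.2410))
def down(x,y,z,yaw,v=.15,sf=12):
    s=env.servo_line([x,y,z],velocity=v,stop_force=sf)
    if s: print("STOPPED",env.get_position(),env.get_force())
    return s
def pick(x,y,z,yaw,opening,force,h=.15):
    env.move_pose([x,y,h],[180,0,yaw]); env.move_gripper(opening,force)
    if down(x,y,z,yaw): return False
    env.move_gripper(0.0,force); g=env.get_finger_gap()
    env.servo_line([x,y,h],velocity=.2)
    print("gap",g,env.get_finger_gap(),env.get_finger_force(),env.get_clock())
def place(x,y,z,yaw,opening,h=.15):
    env.move_pose([x,y,h],[180,0,yaw]); down(x,y,z,yaw,.12)
    env.move_gripper(opening); env.pause(.1)
    env.servo_line([x,y,h],velocity=.2); print("placed",env.get_finger_gap(),env.get_clock())
E
python3 - <<'E'
from h import *
c=cp(240,150,5)
for n,X,Y,z in[("black",333,130,.025),("mgreen",259,350,.025),("red",432,132,.074),("yellow",596,247,.074)]:
    print(n,pt("side",*c(X,Y),z)[:2],OBJ[n], proj("side",(*OBJ[n],z))-c(X,Y))
for n,p in list(OBJ.items())+[("bn",tr(BLUE,.04,.048)),("bp",tr(BLUE,.04,-.048)),("bt",tr(BLUE,-.04,0)),("gn",tr(GREY,.04,.048)),("gp",tr(GREY,.04,-.048))]:
    print(n,p)
    for yaw in(22,0,99,-81): print(yaw,env.ik([*p,.15],[180,0,yaw]))
E
```

```text
black [ 0.6409 -0.1319] (0.639, -0.1367) [ 1.7779 -0.528 ]
mgreen [0.5466 0.0565] (0.545, 0.053) [ 1.7397 -0.5573]
red [ 0.541  -0.0607] (0.5405, -0.0659) [ 1.5151 -0.7963]
yellow [ 0.4343 -0.0037] (0.4325, -0.0067) [ 1.6119 -0.3892]
black (0.639, -0.1367)
22 [ 20.6201  32.7727 -15.7242  92.062   10.1244  56.5667 -66.3172]
0 [ 17.8175  32.3916 -11.7736  92.1719   7.5571  56.2164 -86.3834]
99 [ 30.9891  35.2809 -30.7736  91.6647  20.2377  58.6836   3.2159]
-81 [   5.912    31.9413    4.824    92.6421   -3.0929   55.5468 -159.2408]
mgreen (0.545, 0.053)
22 [ 15.6528  24.9613 -30.3657 107.4308  15.7604  51.7593 -90.2318]
0 [  13.8218   24.5285  -28.0203  107.4905   14.4372   51.4671 -111.1232]
99 [ 21.5009  26.6872 -38.0171 107.2458  20.2844  52.9287 -16.9932]
-81 [ -54.5121   36.6274   62.1083  109.664   -38.5462   57.8002 -145.9133]
red (0.5405, -0.0659)
22 [ 22.5692  23.4747 -23.2069 108.0459  11.6891  50.7841 -74.3507]
0 [ 17.8517  22.7588 -17.3353 108.2054   8.6174  50.2905 -93.7364]
99 [ 31.1613  25.4495 -34.1602 107.7662  17.8028  52.1102  -2.4924]
-81 [ -42.2133   36.2611   62.1
[... 1470 characters left out ...]
282  23.6111  51.4407 -50.8163]
-81 [ 11.4303  29.0728 -61.9566 115.0364  31.6704  54.7701 122.2027]
gn [ 0.485  -0.2339]
22 [ 31.568   21.6626 -11.048  109.2259   5.3299  49.5993 -50.1772]
0 [ 28.8913  21.4742  -7.7888 109.3183   3.7438  49.4482 -70.7987]
99 [ 42.9624  23.171  -25.0867 108.8406  12.4603  50.6429  20.6992]
-81 [  17.0629   21.3122    6.5844  109.7275   -3.1592   49.1314 -145.731 ]
gp [ 0.4624 -0.3273]
22 [ 37.9691  24.0245  -7.2442 105.3824   3.7971  50.825  -39.0541]
0 [ 35.0496  23.8872  -3.5915 105.4865   1.8789  50.6831 -59.4257]
99 [ 48.7919  25.2373 -20.9097 105.0016  11.1701  51.7675  31.7602]
-81 [  23.3534   24.1003   11.0642  105.9009   -5.8252   50.5426 -133.8165]
```

The side view agrees with the top view to within about 4 mm in y, a consistent offset, so I'll split the difference with a shift of (+1, +2) mm. I'll start with the black mount.

```bash
cat >> h.py <<'E'
S=np.array([.001,.002])
O={k:np.array(v)+S for k,v in OBJ.items()}
def T(t,x,y): return tr(t,x,y)+S
E
python3 - <<'E'
from h import *
pick(*O["black"],.011,22,.055,30)
im=env.get_image("top");cv2.imwrite("pics/t1.png",im[:,:,::-1])
place(*T(BLUE,.04,.048),.0165,22,.05)
im=env.get_image("side");crop(im,"pics/p1.png",140,150,260,250,2)
E
```

```text
gap 0.028797952181854825 0.02909393400964694 29.632554352283478 4.9083
STOPPED [0.4702 0.3418 0.016 ] [-1.9475 -1.4353 10.3295]
placed 0.04995021438095032 9.1667
```

View pics/p1.png

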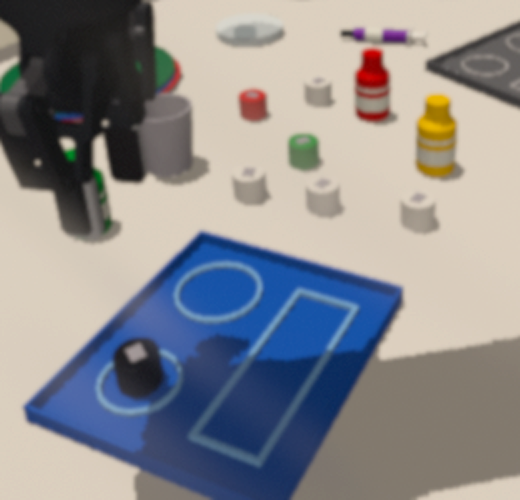

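The black mount stands at (138,370) in the crop, inside the nest ring centred at (139,380). Next come the yellow bottle and the syringe.

```bash
python3 - <<'E'
from h import *
pick(*O["yellow"],.022,22,.06,35)
place(*T(BLUE,.04,-.048),.0275,22,.055,.18)
pick(*O["syr"],.0125,22,.045,25)
im=env.get_image("side");crop(im,"pics/p2.png",200,100,260,300,2)
E
```

```text
gap 0.03687296207014618 0.036459047615105204 35.03545748087731 12.9083
placed 0.055098925178327096 16.675
gap 0.017017180600744905 0.016852805583005642 24.338808059692383 21.0583
```

View pics/p2.png

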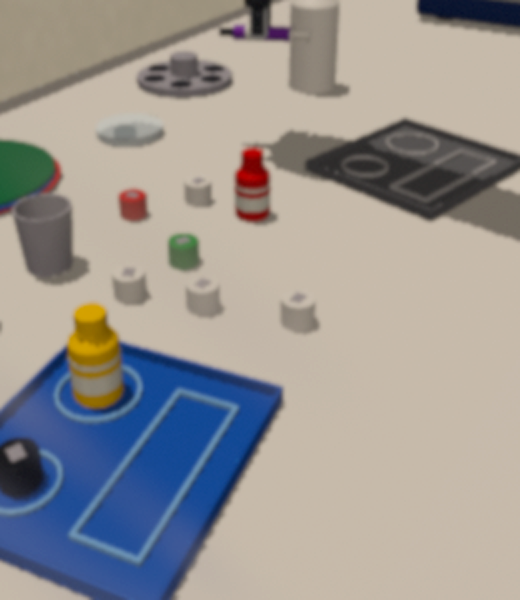

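The yellow bottle stands in its pocket at (97,385), and the syringe is held level at (262,32). I'll lay the syringe in the trough, then do the green mount and the red bottle.

```bash
python3 - <<'E'
from h import *
place(*T(BLUE,-.04,.0055),.0172,98.97,.03,.17)
pick(*O["mgreen"],.011,22,.055,30)
place(*T(GREY,.04,.048),.0165,22,.05)
pick(*O["red"],.022,22,.06,35)
place(*T(GREY,.04,-.048),.0275,22,.055,.18)
env.move_pose([.45,-.45,.3],[180,0,22])
print(env.get_clock())
crop(env.get_image("top"),"pics/f1.png",160,130,320,150,2)
crop(env.get_image("side"),"pics/f2.png",140,100,340,300,2)
E
```

```text
STOPPED [0.3977 0.2877 0.0172] [-0.7701 -0.9175  9.7971]
placed 0.030159816480062468 25.7417
gap 0.029184136630630412 0.028590502854168427 29.63034152984619 29.4417
STOPPED [ 0.4854 -0.2314  0.0158] [-2.5976  1.6925 10.3418]
placed 0.04978993276253365 32.9417
gap 0.03713161685652531 0.037158142933337836 35.07413898711093 36.0667
STOPPED [ 0.4631 -0.3249  0.027 ] [-1.7861  0.6893  8.1905]
placed 0.05502258638049947 39.7667
40.4917
```

View pics/f1.png

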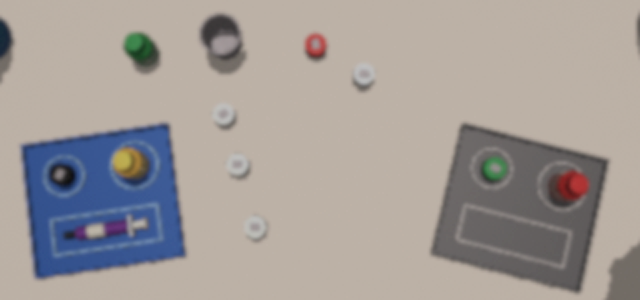

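View pics/f2.png

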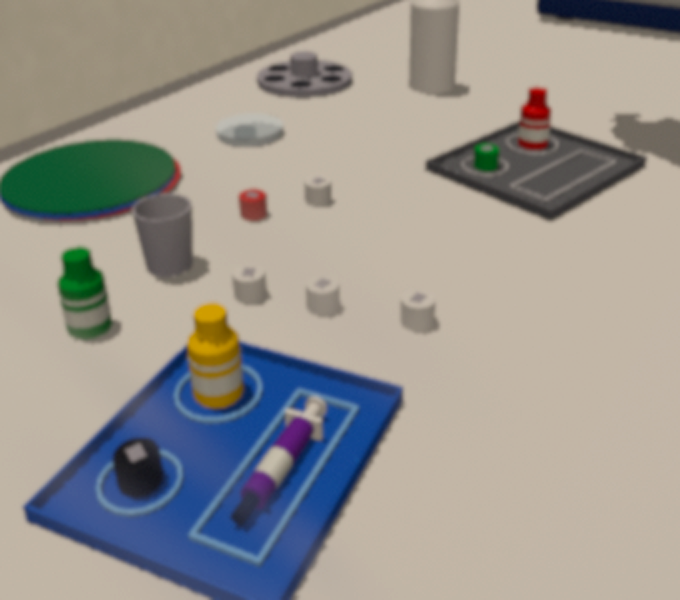

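Both trays look right and the bystanders haven't moved. I'll enlarge the top view to check the syringe flange, which at (305,418) in the side crop looks close to the rim.

```bash
python3 - <<'E'
from h import *
crop(env.get_image("top"),"pics/f3.png",165,190,95,80,7)
E
```

```text
(no output)
```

View pics/f3.png

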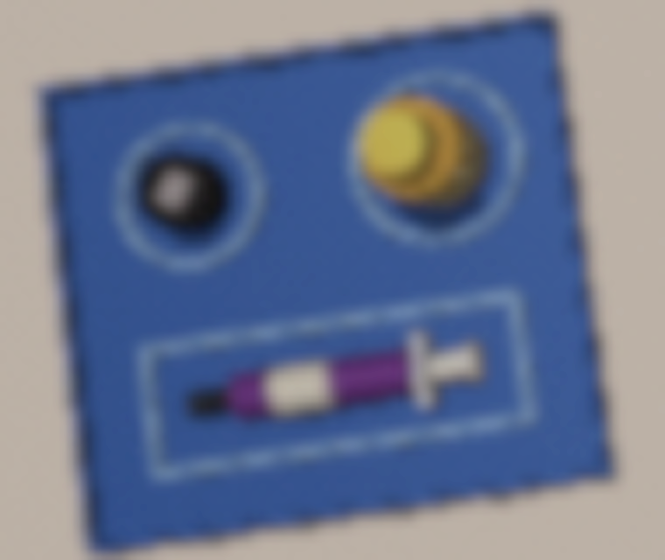

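The syringe lies inside the trough with its flange at (422,370), clear of both rims. The black mount (182,190) and the yellow bottle are inside their rings. I'm handing the job in.

```bash
python3 -c "
from plant import env
print(env.sign_off())"
```

```text
the job is handed in; nothing more can be done
None
```

Both kits are made up as asked and the job was handed in at about 41 s; the final pictures show every part in its place and the red mount, green bottle, beaker and white look-alikes still standing where they were.

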